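Hang the missing lot tag back in its row

ROBOT

A 6-joint arm with a two-finger parallel gripper is mounted at the origin on the work surface. World frame = base frame: x ahead of the robot, y to its left, z up, the work surface at z = 0. Lengths are in mm, angles in degrees, forces in N, time in s.
With the tool pointing down it reaches from about 300 to 850 mm from the base axis. Payload 4.2 kg.
Tool frame: the origin (TCP) lies at the centre of the arm's flange, where the gripper is bolted on; the fingertips stand 191 mm ahead of it and the grasp point (between the pads) lies 172 mm ahead of it; y points along the fingers, x is the direction in which the jaws open and shut, and the axes are right-handed (so a half turn about y gives the same grasp; the last joint's range is limited). The gripper opens to 91 mm and grips with 3 to 60 N. Pads are 32 mm wide; open, the fingers measure 118 mm over their backs; the gripper's body (76 mm by 178 mm) begins 60 mm behind the grasp point.
Start: joints at [70.932, 18.312, 89.639, -0, 72.044, -1.146], TCP at [176.938, 547.098, 404.776] pointing down, gripper open.
Joint ranges: [-177.97, 177.97], [-48.28, 115.42], [12.27, 149.76], [-77.06, 257.06], [2.81, 150.46], [-146.56, 146.56]. Speed limits (degrees/s): [147.25, 147.25, 180, 180, 180, 180].

INTERFACE

Orientations are given as [roll, pitch, yaw] about the fixed x, y, z axes, in that order (R = Rz(yaw) Ry(pitch) Rx(roll)).
In Python, from workcell import env gives the robot as it stands.
- The arm moves only by the tool carry_out, never from a script. Its argument "increments" is a list of rows, each a list of 3 entries, a list of its own where there are three numbers: the turn, a rotation vector about the tool's x, y, z in rad, then the shift along the tool's x, y, z in mm, then the closure, from 0 (fully open) to 1 (shut). In form: [[[wx, wy, wz], [dx, dy, dz], claw], ...]. A call has 1 to 10 rows; each row is the pose to reach, as a shift and turn from the pose commanded when the call began, along the tool's axes at that moment; what a row does not reach only later rows make up. A row lasts 1/12 s, in which the tool goes at most 41.7 mm and 7.16 degrees, less where a joint would pass 70% of its speed; a pose out of reach is approached as far as the arm can. A call with a gripper value outside its range is refused whole. The fingers move at their own pace and stop on an object; "force" is the grip in N (left out, the last holds). Time passes only in rows, so rows that repeat a pose let the fingers close. It gives the time, the measured TCP pose, the force and the opening at its end, in the units of the state.
- env.state(): the state, without advancing time (a new reading comes with each control period).
- env.grab_frame(name): name is "scene" or "top" or "wrist"; returns a dict with "frame" (480x640x3 uint8, blue, green, red), "z_map" (480x640 float32, mm along the optical axis (not along the pixel's ray), 0 where there is no reading), "camera_matrix" (3x3 intrinsics, pixels), "rvec" (rotation vector, rad) and "tvec" (3), from world to camera coordinates, as OpenCV has them; the wrist camera has in their place "hand_eye" (4x4, takes a point from camera to tool coordinates, whose origin is the TCP and whose axes are the tool frame's). Camera axes: x right, y down, z forward; pixel columns grow to the right and rows downward; lengths in mm; the calibration is good to about 2 mm. A picture is of the moment at which its call begins: read the wrist's pose just before it.
- env.job_done(): hands the job in, once; it reports no verdict.
The state is a dict: "time_s": time; "qpos": joint angles; "qvel": joint speeds; "effort": joint torques, N m; "ee_pos": TCP position; "ee_rot": TCP orientation; "force": force on the tool from outside, world axes, zero at the start; "torque": the same for the moment, N m; "gripper_width": finger opening in mm.
Only numpy, scipy, OpenCV 4.12 (cv2) and the standard library are available. Lean on these libraries where they do the work, as an engineer would, in place of code of your own. Each camera call takes 0.05 s, during which the arm holds its last target. There are 200 camera calls.

TASK

One yellow lot tag is missing from the row above the cardboard bins. Lift the yellow tag off the spare rail, where it hangs beside a red and a blue one, and lower it into the middle of the gap between the two yellow tags on the bin rail, so that it hangs there by its hook, level and free, like its neighbours. Do not shift or knock off the two yellow tags that already hang there.

Things in the scene. Friction and masses are not known exactly. Their poses are not given: they have to be found in the camera images.
- yellow_tag_grip (a point): Centre of grip of the yellow tag to hang: an upright block 12 (x) x 24 (y) x 48 mm high; x across the rail it hangs on, y along it, z up. Rail axis 34 mm below when hung. Hook under it: steel, 30 mm wide in y, open downwards, mouth x -14 to 14 mm, self-centring; free leg at x -15 ends 87 mm below, plate at x +15, 56 mm wide, ends 122 mm below. 70-120 g. Red and blue tags alike, places 75 mm apart.
- gap (a point): Middle of the gap, on the axis of the bin rail (steel bar, 8 mm diameter, 140 mm above the bench like the spare rail). y along the rail, x across it, z up. The neighbours hang about 75 mm to either side, leaving about 94 mm for the 56 mm plate. The bins stand at +x of the rail, from 40 mm on, up to 60 mm high.
- left_tag: Yellow tag hanging loosely at the +y side of the gap, same shape as the tag to hang. Origin on the rail axis, inside its hook: its grip's top is 58 mm above, its plate's lower edge 88 mm below. y along the rail, z up.
- right_tag: Yellow tag hanging loosely at the -y side of the gap, in all else like the left one.
Not all that is in view belongs to the job. Leave any green look-alike of the part that bears yellow_tag_grip alone.

How it is judged:
By the outcome, as a careful person would: the job done as asked, in the order asked, and still so for the second after the job is handed in, with the robot touching nothing.
It also fails if it takes over 48 s, if anything falls off the work surface, if the arm or the gripper's body presses on something with over 40 N, if the wrist force passes 120 N, or if a joint passes its speed limit or range.

## Working session

There is one attempt and no reset: what is moved stays moved. The work goes in short steps, Python scripts to look and compute and a tool call to move; the robot and the scene stay as the last step left them, time stands still between calls to the robot, and variables do not carry over. Pictures are saved under pics/ and viewed, about 8 in all and at most 12, crops included, and the job is handed in when it is done.

Besides the shell and the picture viewer there is one more tool, called after "Call:" by a JSON object that holds its "op" and its "data", one argument or row to a line. carry_out: Moves the arm, as the interface text tells. Its arguments: {"type":"object","properties":{"increments":{"type":"array","items":{"type":"array"}},"force":{"type":"number"}},"required":["increments"]}

```bash
mkdir -p pics; cat > h.py <<'E'
import numpy as np, cv2
from workcell import env
from scipy.spatial.transform import Rotation as R
def grab(n):
    s=env.state(); f=env.grab_frame(n)
    if n=="wrist":
        T=np.eye(4);T[:3,:3]=R.from_euler('xyz',s["ee_rot"],degrees=True).as_matrix();T[:3,3]=s["ee_pos"]
        M=T@np.array(f["hand_eye"])
    else:
        M=np.eye(4);r=cv2.Rodrigues(np.array(f["rvec"],float))[0];M[:3,:3]=r.T;M[:3,3]=-r.T@np.array(f["tvec"],float).ravel()
    f["M"]=M; z=f["z_map"]; v,u=np.mgrid[:480,:640]; K=np.array(f["camera_matrix"])
    p=np.stack([(u-K[0,2])/K[0,0]*z,(v-K[1,2])/K[1,1]*z,z],-1)
    f["P"]=p@M[:3,:3].T+M[:3,3]; f["P"][z<=0]=np.nan
    return f
def blobs(f,lo,hi,mina=40):
    m=cv2.inRange(cv2.cvtColor(f["frame"],cv2.COLOR_BGR2HSV),lo,hi)
    n,l,st,c=cv2.connectedComponentsWithStats(m)
    for i in range(1,n):
        if st[i,4]>mina:
            p=f["P"][l==i]; p=p[~np.isnan(p[:,0])]
            yield c[i].round(),st[i,4],(np.percentile(p,[2,50,98],axis=0).round(1).tolist() if len(p) else None)
E
python3 - <<'E'
from h import *
print(env.state())
ims=[]
for n in("scene","top"):
    f=grab(n); cv2.imwrite(f"pics/{n}0.png",f["frame"]); print(n,f["M"].round(2).tolist())
    for b in blobs(f,(20,90,80),(35,255,255)): print(*b)
E
```

```text
{'time_s': 0.0, 'qpos': array([ 7.09308427e+01,  1.83516142e+01,  8.97067438e+01,  1.11130759e-03,
        7.20443941e+01, -1.14538347e+00]), 'qvel': array([-0.09183892,  0.02105556,  0.06325665, -0.03161699, -0.05311235,
       -0.03617067]), 'effort': array([-6.34716998e-04, -4.12454402e+01, -2.31969434e+01,  7.24539463e-02,
        4.54474753e-02, -1.48520762e-04]), 'ee_pos': array([176.89303971, 546.93502504, 403.91796566]), 'ee_rot': array([-89.99688969,   0.10271043,  72.07588546]), 'force': array([ 0.87253436,  0.14500777, -0.43321871]), 'torque': array([0.00448687, 0.00950524, 0.0248692 ]), 'gripper_width': 91.55178985938375}
scene [[-0.85, 0.42, -0.32, 812.26], [0.52, 0.69, -0.5, 497.56], [0.01, -0.59, -0.81, 923.22], [0.0, 0.0, 0.0, 1.0]]
[569.   3.] 235 [[-853.2, -553.4, -48.2], [-790.5, -512.3, -41.5], [-756.8, -492.0, -36.2]]
[482.  94.] 204 [[-193.7, -351.9, -3.8], [-176.8, -264.7, 0.6], [34.2, -53.5, 205.1]]
[228. 145.] 194 [[471.6, -477.1, -2.4], [554.6, -253.7, 182.7], [560.0, -243.2, 199.8]]
[318. 184.] 116 [[363.1, -285.1, -2.5], [367.3, -213.8, 0.4], [371.9, -160.
[... 3235 characters left out ...]
.6, 212.7, 196.2], [561.0, 267.9, 200.1]]
[574. 223.] 266 [[579.3, -590.1, -5.2], [584.2, -504.5, -0.9], [588.3, -419.5, 4.5]]
[123. 256.] 73 [[482.5, 386.0, -4.7], [487.6, 407.0, -0.3], [491.2, 436.5, 4.0]]
[ 48. 296.] 431 [[389.1, 429.2, -5.7], [403.5, 553.2, -0.4], [408.6, 642.0, 4.5]]
[560. 313.] 850 [[383.2, -617.3, -5.7], [400.4, -457.4, -0.5], [409.0, -342.7, 4.2]]
[424. 323.] 655 [[364.9, -329.1, -5.3], [371.0, -197.1, -0.5], [376.1, -71.6, 4.4]]
[ 54. 454.] 1325 [[71.4, 462.3, 38.2], [113.2, 485.8, 48.0], [154.5, 514.3, 52.7]]
[362. 448.] 42 [[128.5, -92.8, -4.2], [131.8, -77.2, 0.2], [134.1, -57.8, 3.8]]
[319. 459.] 75 [[105.1, -11.3, -5.2], [109.6, 3.9, -0.2], [116.8, 18.4, 10.2]]
```

View pics/scene0.png

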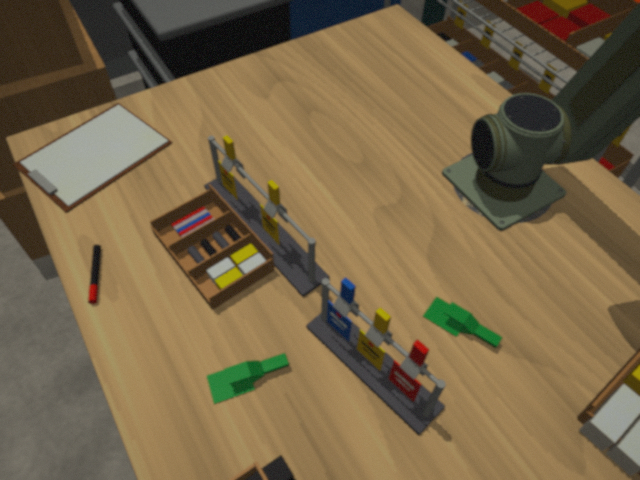

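View pics/top0.png

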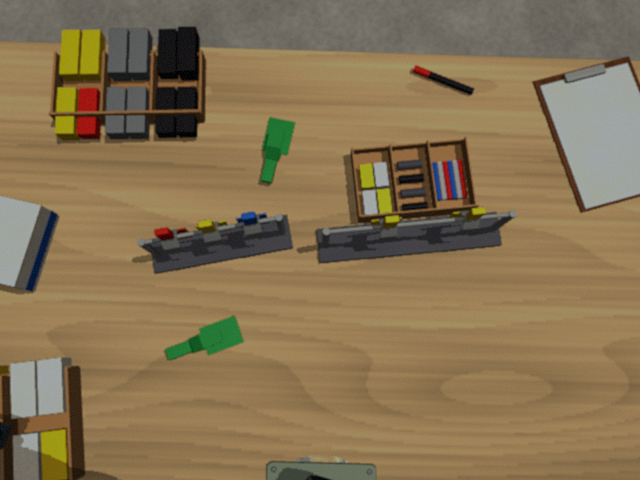

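The scene view shows the spare rail with blue (347,290), yellow (382,318) and red (418,352) grips. The bin rail carries yellow tags at (228,145) and (273,190). Plates face +x on both rails. In the top view the target is at (204,223) and the neighbours at (392,219) and (479,210). Next I refine the grips and rail directions.

```bash
cat >> h.py <<'E'
COL=dict(y=((20,90,60),(35,255,255)),r=((0,140,60),(8,255,255)),b=((105,120,50),(125,255,255)))
def tops(f,zl=188,zh=208):
    """top faces of grips: centroid+extent, from colour and height; rays cast to z=198"""
    hsv=cv2.cvtColor(f["frame"],cv2.COLOR_BGR2HSV); P=f["P"]; K=np.array(f["camera_matrix"]); M=f["M"]
    for k,(lo,hi) in COL.items():
        m=cv2.inRange(hsv,lo,hi)&((P[...,2]>zl)&(P[...,2]<zh)).astype(np.uint8)*255
        m=cv2.morphologyEx(m,cv2.MORPH_CLOSE,np.ones((3,3)))
        n,l,st,c=cv2.connectedComponentsWithStats(m)
        for i in range(1,n):
            if st[i,4]<15: continue
            v,u=np.nonzero(l==i); d=np.linalg.inv(K)@np.stack([u,v,np.ones_like(u)]); d=M[:3,:3]@d
            q=(M[:3,3:]+d*((198-M[2,3])/d[2]))[:2].T.astype(np.float32); r=cv2.minAreaRect(q)
            print(k,st[i,4],"px",c[i].round(),"mean",q.mean(0).round(1),"rect",np.round(r[0],1),np.round(r[1],1),round(r[2],1))
E
python3 - <<'E'
from h import *
for n in("scene","top"):
    f=grab(n);print(n);tops(f)
    P=f["P"].reshape(-1,3);hsv=cv2.cvtColor(f["frame"],cv2.COLOR_BGR2HSV).reshape(-1,3)
    for nm,x0,x1,y0,y1 in(("spare",470,560,110,320),("bin",510,590,-310,-50)):
        s=P[(P[:,2]>137)&(P[:,2]<147)&(P[:,0]>x0)&(P[:,0]<x1)&(P[:,1]>y0)&(P[:,1]<y1)&(hsv[:,1]<70)]
        l=cv2.fitLine(s[:,:2].astype(np.float32),cv2.DIST_HUBER,0,.01,.01).ravel()
        if l[1]<0:l[:2]*=-1
        print(nm,len(s),"yaw",np.degrees(np.arctan2(-l[0],l[1])).round(2),"pt",l[2:].round(1),"yrange",np.percentile(s[:,1],[1,99]).round(1))
E
```

```text
scene
y 57 px [566. 125.] mean [-49.5  54.3] rect [-51.4  53. ] [50.1  9.7] 43.2
y 84 px [227. 141.] mean [ 555.  -251.6] rect [ 555.1 -251.2] [13.7 33. ] 7.2
y 103 px [273. 186.] mean [ 535.7 -102.7] rect [ 535.9 -102. ] [15.6 31.8] 7.1
y 156 px [382. 315.] mean [518.7 215.8] rect [519.2 215.8] [17.  25.8] 12.6
r 159 px [420. 348.] mean [502.5 288.9] rect [503.2 288.9] [17.3 24.4] 13.5
b 115 px [347. 286.] mean [535.1 144.1] rect [535.  143.9] [14.7 25.1] 8.5
spare 686 yaw 12.1 pt [519.5 221. ] yrange [113.5 317.8]
bin 448 yaw 7.26 pt [ 544.4 -170.5] yrange [-307.2  -52.9]
top
y 109 px [478. 211.] mean [ 553.9 -256.3] rect [ 553.1 -256.5] [14.2 24.7] 1.7
y 108 px [392. 219.] mean [ 534.9 -107.8] rect [ 534.9 -108. ] [13.5 24.7] 11.4
y 114 px [205. 223.] mean [517.7 210.9] rect [517.6 210.9] [13.8 24.7] 13.4
r 100 px [162. 231.] mean [501.2 284. ] rect [501.3 283.6] [12.4 24.3] 11.5
b 89 px [248. 216.] mean [532.6 138. ] rect [532.5 138. ] [11.8 22.7] 13.4
spare 495 yaw 12.44 pt [515.6 213.4] yrange [112.3 317.3]
bin 601 yaw 7.19 pt [ 543.4 -175.8] yrange [-306.4  -52. ]
```

Call:
{"op": "carry_out", "data": {
  "increments": [
    [[0,0.08,0],[-12,-8,-24],0],
    [[0,0.2,0],[-30,-20,-60],0],
    [[0,0.3,0],[-48,-35,-96],0],
    [[0,0.4,0],[-66,-45,-132],0],
    [[0,0.5,0],[-84,-45,-168],0],
    [[0,0.6,0],[-102,-45,-204],0],
    [[0,0.7,0],[-120,-45,-240],0],
    [[0,0.75,0],[-138,-45,-276],0],
    [[0,0.75,0],[-150,-45,-300],0],
    [[0,0.75,0],[-150,-45,-300],0]
  ],
  "force": 25
}}

```text
time_s: 1.03
ee_pos: [419.0, 309.0, 449.5]
ee_rot: [-90.1, -0.0, 28.8]
force: [-0.6, -0.3, -0.6]
gripper_width: 90.6
```

```bash
cat >> h.py <<'E'
def go(x,y,z,yaw):
    s=env.state(); r=R.from_euler('xyz',s["ee_rot"],degrees=True); g=R.from_euler('xyz',[-90,0,yaw],degrees=True)
    print("t",round(s["time_s"],2),"pos",s["ee_pos"].round(1),"rot",s["ee_rot"].round(2),"F",s["force"].round(1),"w",round(s["gripper_width"],1))
    print("turn",(r.inv()*g).as_rotvec().round(4),"shift",r.inv().apply(np.array([x,y,z])-s["ee_pos"]).round(1))
E
python3 -c "
from h import *
go(517.7,211.3,450,12.4)"
```

```text
t 1.03 pos [419.  309.  449.5] rot [-9.013e+01 -3.000e-02  2.880e+01] F [-0.6 -0.3 -0.6] w 90.6
turn [0.0023 0.2863 0.0008] shift [ 3.940e+01 -1.000e-01 -1.331e+02]
```

Call:
{"op": "carry_out", "data": {
  "increments": [
    [[0,0.1,0],[10,0,-34],0],
    [[0,0.2,0],[20,0,-68],0],
    [[0,0.286,0],[30,0,-102],0],
    [[0,0.286,0],[39.4,0,-133],0],
    [[0,0.286,0],[39.4,0,-133],0],
    [[0,0.286,0],[39.4,0,-133],0],
    [[0,0.286,0],[39.4,0,-133],0]
  ]
}}

```text
time_s: 1.62
ee_pos: [514.8, 215.6, 449.5]
ee_rot: [-90.0, 0.1, 12.7]
force: [-0.2, -0.2, 0.3]
gripper_width: 91.0
```

```bash
python3 - <<'E'
from h import *
go(517.7,211.3,350,12.4)
f=grab("wrist");cv2.imwrite("pics/w1.png",f["frame"]);tops(f,180,215)
f=grab("top");tops(f)
E
```

```text
t 1.62 pos [514.8 215.6 449.5] rot [-8.995e+01  6.000e-02  1.274e+01] F [-0.2 -0.2  0.3] w 91.0
turn [-0.0008  0.0059 -0.0011] shift [ 1.9 99.5 -4.9]
y 720 px [321. 249.] mean [515.6 216.6] rect [515.8 216.6] [11.7 27.8] 12.4
r 766 px [321. 135.] mean [500.1 287.4] rect [500.2 287.1] [11.5 22.7] 12.4
y 110 px [478. 210.] mean [ 554.  -256.6] rect [ 554.  -256.5] [12.4 24.8] 1.7
y 109 px [392. 219.] mean [ 534.9 -107.8] rect [ 535.  -107.9] [13.3 24.9] 9.0
r 74 px [160. 232.] mean [500.8 287.2] rect [501.2 287.3] [13.1 17.1] 13.4
b 92 px [248. 216.] mean [532.4 138.1] rect [532.3 138. ] [12.1 22.7] 13.4
```

View pics/w1.png

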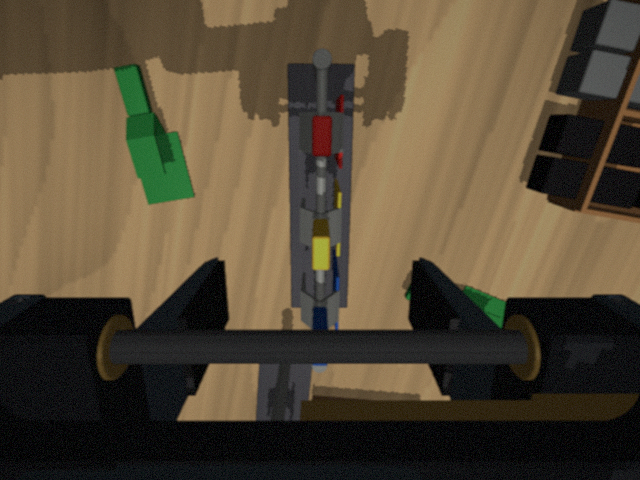

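The wrist view shows the yellow grip at (321,249) between the open fingers, with red above it at (321,135) and blue below. The blob includes the shaded side face (rows 220–235), so I measure the bright top face only.

```bash
python3 - <<'E'
from h import *
f=grab("wrist")
v=f["frame"].max(2)[215:280,321];print(v.tolist())
COL["y"]=((20,90,150),(35,255,255));tops(f,180,215)
go(516.7,211.5,349,12.4)
E
```

```text
[67, 69, 69, 67, 63, 59, 66, 64, 67, 64, 64, 69, 66, 63, 59, 63, 62, 63, 68, 68, 57, 86, 124, 155, 160, 166, 170, 170, 171, 170, 170, 170, 172, 171, 169, 172, 174, 167, 172, 172, 171, 172, 169, 173, 169, 171, 169, 170, 170, 168, 165, 170, 165, 169, 158, 137, 120, 129, 128, 124, 128, 126, 128, 127, 129]
y 503 px [321. 254.] mean [516. 214.] rect [516.  213.9] [10.  21.7] 12.7
r 743 px [322. 136.] mean [500.2 287.2] rect [500.3 287. ] [11.  22.7] 12.7
b 24 px [320. 364.] mean [534.6 130.7] rect [534.3 130.5] [9.4 0.8] 12.7
t 1.77 pos [514.4 216.1 449.9] rot [-8.997e+01  1.000e-02  1.283e+01] F [-0.3 -1.1  0.5] w 91.5
turn [-0.0005  0.0075 -0.0001] shift [  1.2 100.9  -5. ]
```

Call:
{"op": "carry_out", "data": {
  "increments": [
    [[0,0.007,0],[1.2,20,-4],0],
    [[0,0.007,0],[1.2,45,-4],0],
    [[0,0.007,0],[1.2,70,-4],0],
    [[0,0.007,0],[1.2,90,-4],0],
    [[0,0.007,0],[1.2,100.5,-4],0],
    [[0,0.007,0],[1.2,100.5,-4],0],
    [[0,0.007,0],[1.2,100.5,-4],0.5],
    [[0,0.007,0],[1.2,100.5,-4],0.7],
    [[0,0.007,0],[1.2,100.5,-4],0.8],
    [[0,0.007,0],[1.2,100.5,-4],0.8]
  ],
  "force": 25
}}

```text
time_s: 2.6
ee_pos: [517.6, 211.6, 350.6]
ee_rot: [-90.0, -0.1, 12.3]
force: [0.5, 1.5, 0.6]
gripper_width: 67.3
```

Call:
{"op": "carry_out", "data": {
  "increments": [
    [[0,0,0],[0,0,0],0.9],
    [[0,0,0],[0,0,0],1],
    [[0,0,0],[0,0,0],1],
    [[0,0,0],[0,0,0],1],
    [[0,0,0],[0,0,0],1],
    [[0,0,0],[0,0,0],1]
  ],
  "force": 25
}}

```text
time_s: 3.1
ee_pos: [517.4, 211.4, 349.2]
ee_rot: [-90.0, 0.0, 12.3]
force: [-0.7, 0.3, -0.5]
gripper_width: 27.4
```

Call:
{"op": "carry_out", "data": {
  "increments": [
    [[0,0,0],[0,0,0],1],
    [[0,0,0],[0,0,0],1],
    [[0,0,0],[0,0,0],1],
    [[0,0,0],[0,0,0],1],
    [[0,0,0],[0,0,0],1],
    [[0,0,0],[0,0,0],1]
  ]
}}

```text
time_s: 3.6
ee_pos: [517.2, 211.4, 349.2]
ee_rot: [-90.0, 0.0, 12.3]
force: [-1.8, -0.4, 0.5]
gripper_width: 12.0
```

```bash
python3 - <<'E'
from h import *
go(517,211.5,349,12.4)
a=grab("scene")["frame"][220:460,260:500];b=grab("wrist")["frame"]
cv2.imwrite("pics/g.png",np.hstack([cv2.resize(a,(400,400)),cv2.resize(b,(400,300))[:300].copy() if 0 else cv2.copyMakeBorder(cv2.resize(b,(400,300)),0,100,0,0,0)]))
E
```

```text
t 3.6 pos [517.2 211.4 349.2] rot [-9.000e+01  3.000e-02  1.232e+01] F [-1.8 -0.4  0.5] w 12.0
turn [-0.     -0.0014 -0.0006] shift [-0.2  0.2  0.2]
```

View pics/g.png

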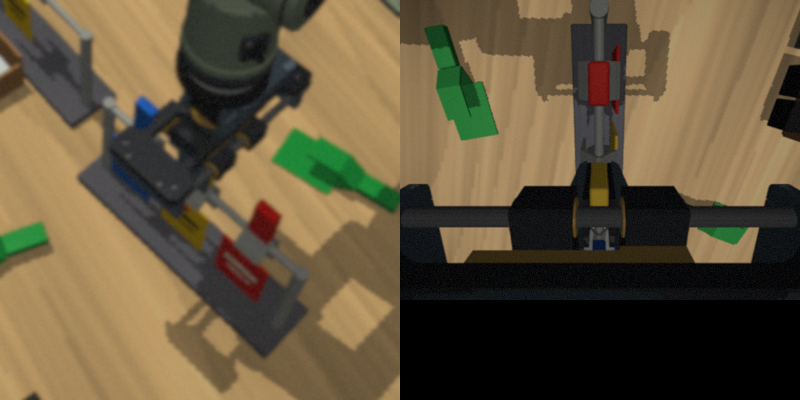

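The jaws hold the yellow grip at 12.0 mm, at (598,185) in the wrist half of the picture, and red and blue look undisturbed. I lift straight up.

Call:
{"op": "carry_out", "data": {
  "increments": [
    [[0,0,0],[0,-6,0],1],
    [[0,0,0],[0,-18,0],1],
    [[0,0,0],[0,-34,0],1],
    [[0,0,0],[0,-54,0],1],
    [[0,0,0],[0,-76,0],1],
    [[0,0,0],[0,-100,0],1],
    [[0,0,0],[0,-124,0],1],
    [[0,0,0],[0,-146,0],1],
    [[0,0,0],[0,-160,0],1],
    [[0,0,0],[0,-168,0],1]
  ]
}}

```text
time_s: 4.53
ee_pos: [517.4, 211.4, 520.0]
ee_rot: [-90.0, -0.3, 12.3]
force: [1.0, 0.4, -0.8]
gripper_width: 12.0
```

```bash
python3 - <<'E'
from h import *
go(544.5,-181.8,517,7.2)
E
```

```text
t 4.53 pos [517.4 211.4 520. ] rot [-89.96  -0.28  12.31] F [ 1.   0.4 -0.8] w 12.0
turn [-0.001   0.0893  0.0048] shift [ -57.4    2.5 -389.9]
```

Call:
{"op": "carry_out", "data": {
  "increments": [
    [[0,0,0],[-1,0,-7],1],
    [[0,0.01,0],[-3,0,-20],1],
    [[0,0.02,0],[-6,0,-40],1],
    [[0,0.025,0],[-9,0,-64],1],
    [[0,0.03,0],[-13,0,-90],1],
    [[0,0.035,0],[-17,0,-116],1],
    [[0,0.04,0],[-21,0,-142],1],
    [[0,0.045,0],[-25,0,-168],1],
    [[0,0.05,0],[-28.5,0,-194],1],
    [[0,0.055,0],[-32,0,-218],1]
  ]
}}

```text
time_s: 5.37
ee_pos: [532.1, -11.0, 515.6]
ee_rot: [-90.0, 0.2, 9.1]
force: [0.7, 0.8, 0.2]
gripper_width: 11.9
```

```bash
python3 - <<'E'
from h import *
go(544.5,-181.8,517,7.2)
E
```

```text
t 5.37 pos [532.1 -11.  515.6] rot [-90.01   0.18   9.07] F [0.7 0.8 0.2] w 11.9
turn [ 0.0002  0.0327 -0.0032] shift [ -14.7   -1.3 -170.6]
```

Call:
{"op": "carry_out", "data": {
  "increments": [
    [[0,0.01,0],[-2,0,-24],1],
    [[0,0.015,0],[-4,0,-48],1],
    [[0,0.02,0],[-6,0,-72],1],
    [[0,0.025,0],[-8,0,-96],1],
    [[0,0.03,0],[-10,0,-118],1],
    [[0,0.033,0],[-12,0,-138],1],
    [[0,0.033,0],[-13.5,0,-154],1],
    [[0,0.033,0],[-14.5,0,-165],1],
    [[0,0.033,0],[-14.7,0,-171],1],
    [[0,0.033,0],[-14.7,0,-171],1]
  ]
}}

```text
time_s: 6.2
ee_pos: [545.2, -180.9, 516.2]
ee_rot: [-90.0, 0.1, 7.2]
force: [0.5, 0.0, -0.5]
gripper_width: 12.2
```

Call:
{"op": "carry_out", "data": {
  "increments": [
    [[0,0,0],[0,0,0],1],
    [[0,0,0],[0,0,0],1],
    [[0,0,0],[0,0,0],1],
    [[0,0,0],[0,0,0],1]
  ]
}}

```text
time_s: 6.53
ee_pos: [545.3, -178.8, 517.4]
ee_rot: [-90.0, -0.0, 7.3]
force: [-0.4, -0.4, -0.9]
gripper_width: 12.0
```

```bash
python3 - <<'E'
from h import *
go(544.5,-181.8,517,7.2)
a=grab("scene");b=grab("wrist");t=grab("top")
cv2.imwrite("pics/h.png",np.hstack([cv2.resize(a["frame"][40:280,150:390],(400,400)),cv2.copyMakeBorder(cv2.resize(b["frame"],(400,300)),0,100,0,0,0)]))
print("top");tops(t);print("wrist");COL["y"]=((20,90,130),(35,255,255));tops(b,180,215)
# held tag: yellow plate/grip points seen by scene camera
for q in blobs(a,(20,90,60),(35,255,255)):
    if 150<q[0][0]<330 and q[0][1]<250: print(*q)
E
```

```text
t 6.53 pos [ 545.3 -178.8  517.4] rot [-8.999e+01 -1.000e-02  7.340e+00] F [-0.4 -0.4 -0.9] w 12.0
turn [-0.0002  0.0025  0.0002] shift [-1.2  0.4 -2.8]
top
y 109 px [392. 219.] mean [ 534.9 -108.2] rect [ 534.9 -108.1] [13.4 24.6] 7.5
r 98 px [162. 231.] mean [501.5 284. ] rect [501.7 283.2] [12.  25.5] 13.4
b 88 px [248. 216.] mean [532.7 138. ] rect [532.8 138.1] [11.6 22.7] 11.5
wrist
y 267 px [315. 132.] mean [ 533.8 -106.8] rect [ 533.4 -106.8] [ 7.7 20.2] 7.3
[245. 101.] 157 [[536.8, -180.2, 319.7], [542.6, -165.4, 351.4], [548.5, -161.7, 368.5]]
[236. 143.] 680 [[444.6, -477.1, -0.4], [559.5, -189.3, 240.3], [565.1, -146.7, 296.6]]
[228. 180.] 309 [[523.5, -390.5, -0.1], [568.7, -255.6, 86.8], [573.4, -225.8, 128.5]]
[317. 183.] 129 [[363.1, -291.9, -2.9], [367.6, -222.1, 0.6], [372.4, -150.1, 4.8]]
[273. 192.] 248 [[454.2, -251.7, 1.0], [536.7, -100.8, 181.7], [540.9, -93.6, 200.5]]
[270. 225.] 329 [[508.3, -172.2, 3.3], [550.0, -101.7, 89.8], [554.2, -77.0, 129.4]]
```

View pics/h.png

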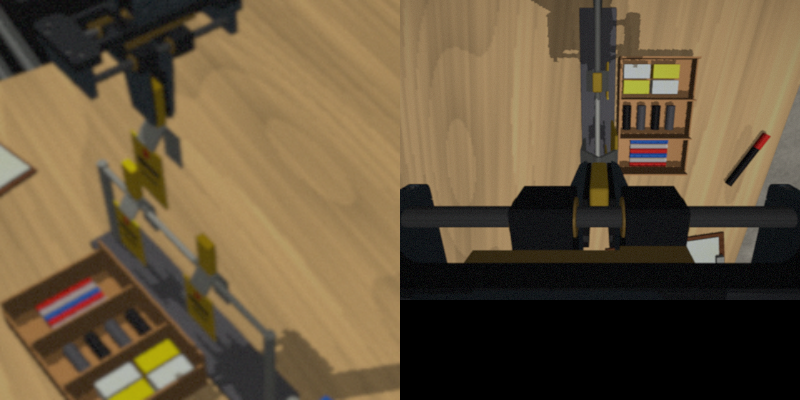

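The tag hangs upright from the jaws at about (150,160) in the left half, over the gap. Both neighbours are in place. I check its plate's y-extent against the neighbours' plates in the same view before lowering.

```bash
cat >> h.py <<'E'
def plates(f,zs):
    """plates as seen from the scene camera, in the bin-rail frame (s along rail, d across)"""
    P=f["P"]; c=np.array([544.3,-181.8]); a=np.radians(7.2); ex=np.array([np.cos(a),np.sin(a)]); ey=np.array([-np.sin(a),np.cos(a)])
    q=P[...,:2]-c; d=q@ex; s=q@ey; y=cv2.inRange(cv2.cvtColor(f["frame"],cv2.COLOR_BGR2HSV),(18,80,40),(36,255,255))>0
    for nm,(s0,s1,z0,z1) in zs.items():
        m=y&(abs(d)<40)&(s>s0)&(s<s1)&(P[...,2]>z0)&(P[...,2]<z1)
        print(nm,m.sum(),"s",np.percentile(s[m],[3,50,97]).round(1),"d",np.percentile(d[m],[5,50,95]).round(1),"z",np.percentile(P[...,2][m],[2,98]).round(1))
E
python3 - <<'E'
from h import *
plates(grab("scene"),dict(left=(30,120,60,100),right=(-120,-30,60,100),held=(-50,50,225,270),hgrip=(-30,40,325,360),lgrip=(50,110,155,195),rgrip=(-100,-50,155,195)))
go(544.3,-181.7,517,7.2)
E
```

```text
left 199 s [ 50.5  79.3 103.6] d [-14.6  16.   16.9] z [61.5 99.2]
right 173 s [-100.8  -72.6  -47.4] d [-14.4  16.1  17.3] z [60.6 98.1]
held 313 s [-19.3   7.7  33. ] d [-12.1  18.3  19.4] z [226.2 268.8]
hgrip 157 s [-11.   16.3  20.3] d [-6.5  1.2 17.7] z [327.1 359.1]
lgrip 160 s [66.8 84.7 88.9] d [-4.7  4.3  5.8] z [156.7 194.2]
rgrip 135 s [-84.8 -65.7 -61.7] d [-3.2  4.4  5.9] z [156.5 194.2]
t 6.73 pos [ 545.4 -179.2  517.3] rot [-9.00e+01 -1.00e-02  7.31e+00] F [ 0.1  0.4 -0.9] w 11.6
turn [-0.0001  0.0019  0.0003] shift [-1.4  0.3 -2.3]
```

Call:
{"op": "carry_out", "data": {
  "increments": [
    [[0,0.002,0],[-0.5,0,-1],1],
    [[0,0.002,0],[-1.6,0,-4],1],
    [[0,0.002,0],[-1.6,8,-4],1],
    [[0,0.002,0],[-1.6,24,-4],1],
    [[0,0.002,0],[-1.6,44,-4],1],
    [[0,0.002,0],[-1.6,62,-4],1],
    [[0,0.002,0],[-1.6,78,-4],1],
    [[0,0.002,0],[-1.6,90,-4],1],
    [[0,0.002,0],[-1.6,96,-4],1],
    [[0,0.002,0],[-1.6,96,-4],1]
  ]
}}

```text
time_s: 7.57
ee_pos: [544.0, -183.8, 419.3]
ee_rot: [-89.9, 0.2, 7.2]
force: [0.1, -0.6, -0.8]
gripper_width: 11.8
```

```bash
python3 - <<'E'
from h import *
go(544.3,-181.7,349.2,7.2)
f=grab("scene");plates(f,dict(left=(45,120,60,105),right=(-120,-45,60,105),held=(-40,40,128,165),lowheld=(-40,40,100,128),hgrip=(-30,40,218,255),lgrip=(50,110,155,195),rgrip=(-100,-50,155,195)))
cv2.imwrite("pics/i.png",cv2.resize(f["frame"][80:260,170:350],(540,540)))
E
```

```text
t 7.57 pos [ 544.  -183.8  419.3] rot [-89.9    0.19   7.15] F [ 0.1 -0.6 -0.8] w 11.8
turn [-0.0018 -0.0009 -0.0032] shift [ 0.8 70.1  1.9]
left 222 s [ 51.3  78.6 103.8] d [-12.2  16.2  17.2] z [ 61.6 104.4]
right 185 s [-100.7  -72.3  -47.2] d [14.6 16.2 17.3] z [ 60.7 103.6]
held 203 s [-23.7   4.3  29.5] d [-14.5  15.5  16.6] z [129.  164.1]
lowheld 7 s [-23.9  -2.4  21. ] d [14.6 15.  15.5] z [125.1 128. ]
hgrip 110 s [-15.   12.   15.8] d [-8.5 -1.1 14.7] z [221.5 254.5]
lgrip 166 s [66.6 84.4 88.4] d [-4.8  4.5  6.1] z [155.7 194.6]
rgrip 145 s [-83.5 -65.3 -62.1] d [-4.8  4.2  6.2] z [156.7 194.3]
```

View pics/i.png

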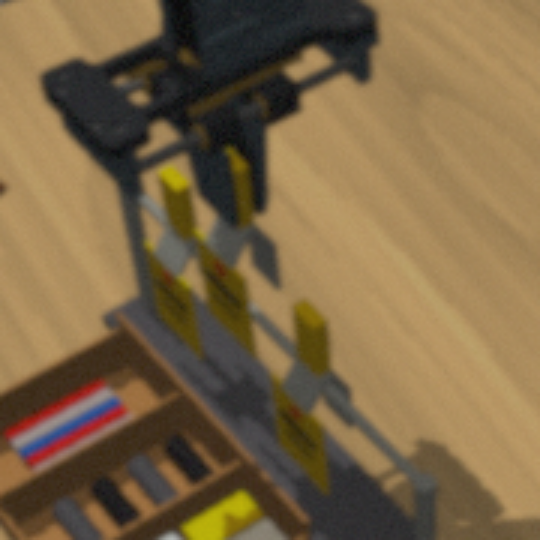

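The held tag at (225,290) hangs in the gap with its hook above the rail, within about 1–1.5 mm of the middle along the rail and 1 mm across. I lower it on.

Call:
{"op": "carry_out", "data": {
  "increments": [
    [[0,0,0],[0.7,6,0],1],
    [[0,0,0],[0.7,14,0],1],
    [[0,0,0],[0.7,22,0],1],
    [[0,0,0],[0.7,30,0],1],
    [[0,0,0],[0.7,38,0],1],
    [[0,0,0],[0.7,46,0],1],
    [[0,0,0],[0.7,53,0],1],
    [[0,0,0],[0.7,59,0],1],
    [[0,0,0],[0.7,62,0],1],
    [[0,0,0],[0.7,62,0],1]
  ]
}}

```text
time_s: 8.45
ee_pos: [544.9, -183.6, 358.3]
ee_rot: [-90.0, 0.1, 7.2]
force: [0.7, 0.4, -0.8]
gripper_width: 11.8
```

```bash
python3 - <<'E'
from h import *
go(544.3,-181.7,349.2,7.2)
f=grab("scene");plates(f,dict(left=(45,120,60,105),right=(-120,-45,60,105),held=(-40,40,65,115),lgrip=(50,110,155,195),rgrip=(-100,-50,155,195)))
E
```

```text
t 8.45 pos [ 544.9 -183.6  358.3] rot [-8.995e+01  8.000e-02  7.160e+00] F [ 0.7  0.4 -0.8] w 11.8
turn [-0.0008 -0.0007 -0.0013] shift [-0.3  9.1  2. ]
left 230 s [ 50.   78.3 103.5] d [-14.4  16.   17. ] z [ 61.1 104.4]
right 183 s [-99.1 -71.9 -47.6] d [13.7 16.2 17.4] z [ 62.  103.8]
held 235 s [-22.7   5.3  28.6] d [-13.6  16.9  18. ] z [ 66.3 113.6]
lgrip 163 s [65.8 84.7 88.3] d [-4.7  4.3  5.8] z [155.7 193.3]
rgrip 54 s [-85.3 -70.8 -63.2] d [-0.5  4.6  6.1] z [156.3 192.5]
```

Call:
{"op": "carry_out", "data": {
  "increments": [
    [[0,0,0],[-0.5,2,-1],1],
    [[0,0,0],[-0.5,4,-1],1],
    [[0,0,0],[-0.5,6,-1],1],
    [[0,0,0],[-0.5,7,-1],1],
    [[0,0,0],[-0.5,8,-1],1],
    [[0,0,0],[-0.5,8.5,-1],1],
    [[0,0,0],[-0.5,8.5,-1],1],
    [[0,0,0],[-0.5,8.5,-1],1]
  ]
}}

```text
time_s: 9.17
ee_pos: [544.6, -184.7, 350.8]
ee_rot: [-90.0, -0.0, 7.2]
force: [0.0, 0.5, -1.3]
gripper_width: 11.8
```

```bash
python3 - <<'E'
from h import *
go(544.3,-181.7,349.2,7.2)
f=grab("scene");plates(f,dict(left=(45,120,60,105),right=(-120,-45,60,105),held=(-40,40,55,105)))
go(544.3,-181.7,349.2,7.2)
E
```

```text
t 9.17 pos [ 544.6 -184.7  350.8] rot [-9.00e+01 -1.00e-02  7.17e+00] F [ 0.   0.5 -1.3] w 11.8
turn [-0.0001 -0.0006  0.0001] shift [0.  1.6 3. ]
left 221 s [ 50.5  78.8 103.8] d [13.4 16.1 17.2] z [ 60.7 104.3]
right 184 s [-98.  -71.2 -47.1] d [-14.   16.3  17.3] z [ 61.7 103.8]
held 222 s [-25.1   2.1  27.5] d [-13.8  17.   18.1] z [ 58.6 103.9]
t 9.22 pos [ 544.6 -184.7  350.8] rot [-9.00e+01 -1.00e-02  7.16e+00] F [-0.6 -0.5 -1.4] w 11.9
turn [-0.     -0.0006  0.0002] shift [0.  1.6 3. ]
```

Call:
{"op": "carry_out", "data": {
  "increments": [
    [[0,0,0],[-0.3,0.5,0],1],
    [[0,0,0],[-0.3,1,0],1],
    [[0,0,0],[-0.3,1.3,0],1],
    [[0,0,0],[-0.3,1.3,0],1],
    [[0,0,0],[-0.3,1.3,0],1]
  ]
}}

```text
time_s: 9.63
ee_pos: [544.2, -184.8, 349.6]
ee_rot: [-90.0, 0.0, 7.2]
force: [-1.4, -0.4, 2.1]
gripper_width: 12.1
```

Call:
{"op": "carry_out", "data": {
  "increments": [
    [[0,0,0],[0,0.4,0],1],
    [[0,0,0],[0,0.8,0],1],
    [[0,0,0],[0,0.8,0],1],
    [[0,0,0],[0,0.8,0],1]
  ]
}}

```text
time_s: 9.97
ee_pos: [544.1, -184.8, 349.4]
ee_rot: [-90.0, 0.0, 7.2]
force: [-3.1, -0.4, 5.5]
gripper_width: 12.2
```

Call:
{"op": "carry_out", "data": {
  "increments": [
    [[0,0,0],[-0.5,-0.7,0],1],
    [[0,0,0],[-0.5,-0.7,0],1],
    [[0,0,0],[-0.5,-0.7,0],1]
  ],
  "force": 5
}}

```text
time_s: 10.22
ee_pos: [543.8, -184.8, 349.4]
ee_rot: [-90.0, -0.0, 7.2]
force: [-0.7, -1.1, 1.8]
gripper_width: 12.3
```

Call:
{"op": "carry_out", "data": {
  "increments": [
    [[0,0,0],[0,0,0],0.84],
    [[0,0,0],[0,0,0],0.8],
    [[0,0,0],[0,0,0],0.75],
    [[0,0,0],[0,0,0],0.7],
    [[0,0,0],[0,0,0],0.6],
    [[0,0,0],[0,0,0],0.5],
    [[0,0,0],[0,0,0],0.5],
    [[0,0,0],[0,0,0],0.5],
    [[0,0,0],[0,0,0],0.5]
  ]
}}

```text
time_s: 10.97
ee_pos: [543.8, -184.8, 349.3]
ee_rot: [-90.0, -0.0, 7.2]
force: [-0.4, 0.3, -0.5]
gripper_width: 45.3
```

```bash
python3 - <<'E'
from h import *
go(544.3,-181.7,480,7.2)
f=grab("scene");plates(f,dict(left=(45,120,60,105),right=(-120,-45,60,105),mid=(-40,40,60,105)))
E
```

```text
t 10.97 pos [ 543.8 -184.8  349.3] rot [-9.00e+01 -1.00e-02  7.16e+00] F [-0.4  0.3 -0.5] w 45.3
turn [-0.     -0.0006  0.0001] shift [   0.9 -130.7    3. ]
left 224 s [ 51.5  79.2 103.2] d [-9.9 16.  17.3] z [ 61.  103.2]
right 172 s [-99.2 -70.1 -47.7] d [14.7 16.3 17.2] z [ 60.9 104. ]
mid 205 s [-25.1   3.4  28.1] d [-14.7  15.9  17.1] z [ 61.1 104.1]
```

Call:
{"op": "carry_out", "data": {
  "increments": [
    [[0,0,0],[0,-5,0],0.5],
    [[0,0,0],[0,-18,0],0.5],
    [[0,0,0],[0,-40,0],0.5],
    [[0,0,0],[0,-70,0],0.5],
    [[0,0,0],[0,-100,0],0.5],
    [[0,0,0],[0,-130,0],0.5],
    [[0,0,0],[-40,-140,0],0.5],
    [[0,0,0],[-80,-145,0],0.5],
    [[0,0,0],[-120,-145,0],0.5],
    [[0,0,0],[-150,-145,0],0.5]
  ]
}}

```text
time_s: 11.85
ee_pos: [392.4, -203.2, 495.3]
ee_rot: [-90.1, -0.0, 7.2]
force: [-0.9, 0.2, -0.4]
gripper_width: 45.4
```

Call:
{"op": "carry_out", "data": {
  "increments": [
    [[0,0,0],[-30,0,0],0.5],
    [[0,0,0],[-50,0,0],0.5],
    [[0,0,0],[-50,0,0],0.5],
    [[0,0,0],[-50,0,0],0.5],
    [[0,0,0],[-50,0,0],0.5],
    [[0,0,0],[-50,0,0],0.5]
  ]
}}

```text
time_s: 12.35
ee_pos: [346.3, -209.8, 494.4]
ee_rot: [-90.0, -0.0, 7.2]
force: [-0.0, 0.1, -0.4]
gripper_width: 45.7
```

```bash
python3 - <<'E'
from h import *
go(390,-200,494,7.2)
f=grab("scene");plates(f,dict(left=(45,120,60,105),right=(-120,-45,60,105),mid=(-40,40,60,105),mlow=(-40,40,45,65),mg=(-30,40,155,195),lg=(50,110,155,195),rg=(-100,-50,155,195)))
t=grab("top");tops(t);tops(f)
cv2.imwrite("pics/z.png",np.hstack([cv2.resize(f["frame"][100:280,170:350],(400,400)),cv2.resize(t["frame"][130:280,340:540],(400,400))]))
E
```

```text
t 12.35 pos [ 346.3 -209.8  494.4] rot [-8.999e+01 -3.000e-02  7.200e+00] F [-0.   0.1 -0.4] w 45.7
turn [-0.0001  0.      0.0005] shift [44.5  0.4  4.3]
left 225 s [ 51.6  79.8 103.4] d [13.8 16.2 17.3] z [ 61.2 104.6]
right 188 s [-99.9 -72.4 -47.1] d [-14.1  16.1  17.2] z [ 62.  103.8]
mid 202 s [-25.1   3.   27.8] d [-14.6  15.8  17. ] z [ 61.1 103.9]
mlow 42 s [-23.9   3.4  27.8] d [14.3 15.7 16.6] z [52.9 64.4]
mg 155 s [-9.   9.7 12.5] d [-5.2  4.3  6. ] z [155.9 194. ]
lg 158 s [65.4 84.6 88.8] d [-4.3  4.5  5.8] z [155.8 193.3]
rg 144 s [-83.8 -65.  -61.1] d [-4.6  4.2  6.2] z [156.8 194. ]
y 113 px [478. 211.] mean [ 553.8 -256.5] rect [ 553.8 -256.4] [13.5 26. ] 6.6
y 110 px [435. 215.] mean [ 544.6 -182.6] rect [ 544.6 -182.6] [13.6 25. ] 8.2
y 109 px [392. 219.] mean [ 534.9 -108. ] rect [ 535. -108.] [13.4 24.6] 8.2
r 102 px [162. 231.] mean [501.1 283.9] rect [501.3 283.6] [12.4 24.3] 11.5
b 90 px [248. 216.] mean [532.5 137.9] rect [532.5 138. ] [11.8 22.7] 13.4
y 88 px [227. 141.] mean [ 555.4 -251.2] rect [ 555.9 -251.7] [15.2 31.9] 7.2
y 89 px [249. 163.] mean [ 545.8 -177.3] rect [ 546.3 -177.5] [14.7 31. ] 7.2
y 108 px [273. 186.] mean [ 536.  -102.5] rect [ 535.9 -102.1] [15.7 31.5] 7.1
r 160 px [420. 348.] mean [502.4 288.7] rect [502.7 288.8] [16.2 24.4] 13.1
b 114 px [348. 286.] mean [534.9 144.5] rect [534.9 144.1] [14.8 25.4] 8.5
```

View pics/z.png

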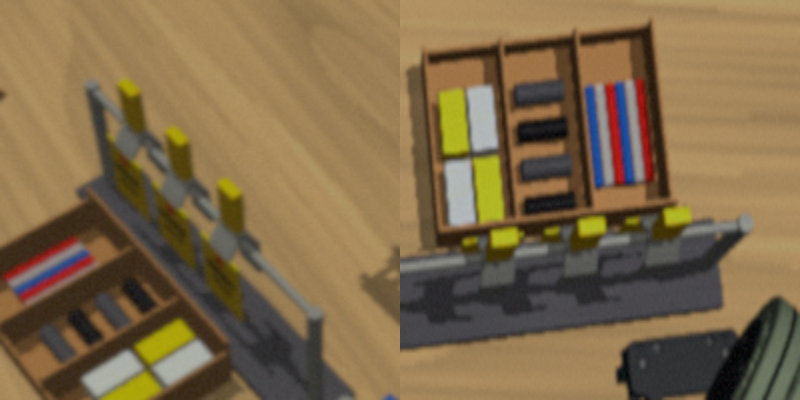

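The picture shows three yellow tags hanging evenly on the bin rail, with grips at (130,105), (177,150) and (230,205) in the left half. The new one is within 1 mm of the middle, at the same height and depth as its neighbours, and the arm is clear.

```bash
python3 -c "
from h import *
print(env.job_done())"
```

```text
the job is handed in; nothing more can be done
None
```

The yellow tag now hangs by its hook in the middle of the gap on the bin rail. I handed the job in at about 12.5 s, with the arm clear and touching nothing.

- **Position:** in the last top view the tag's grip is at (544.6, -182.6). The midpoint of its two neighbours is (544.4, -182.3), so it is within about 1 mm of the middle.
- **Level and seated:** its grip and plate sit at the same height and the same distance from the rail as its neighbours' (plates within 0.5 mm). The wrist force on seating rose to about 6 N, far below the limit.
- **Other tags:** the two yellow neighbours, the red and the blue tag stayed within about 1 mm of where they were, which is within measuring noise.
- **One disagreement:** while the tag was held high, the scene camera placed it 3–4 mm further along the rail than the arm's own position did. I split the difference and measured again lower down, where the disagreement was smaller (about 3 mm), and both final views agree.

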